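# Lift a portion of mozzarella out with the scoop and hold it to drain

## Task

Take the slotted scoop by its black handle, dip it into the food pan and scoop up a portion of at least four of the mozzarella balls, never touching the cheese with the gripper and dropping none on the worktop. Lift the loaded scoop clear of the pan and keep it steady and level in the air over the pan so the cheese can drain: the program finishes while still holding the scoop there. Leave the pan where it stands and do not disturb the bottle, the shaker or the cup of olives.

Things in the scene. Friction and masses are not known exactly. Their poses are not given: they have to be found in the camera images.
- scoop: Slotted steel serving scoop, 0.2 kg, standing on its flat bottom. Origin: centre of the blade's underside; +x to the open mouth, y across, z up. Blade 85 mm long (x -42.5 to 42.5), 104 mm wide, 2 mm thick, with cross slots 3.5 mm wide. Side walls 34 mm high at the back, sloping to nothing at the lip; back wall 36 mm. A neck rises behind it to the handle. Centre of mass near x -23, z 23 mm.
- scoop_grip (a point): Middle of the scoop's black handle, at (-104, 0, 127.5) mm in the scoop's frame; same axes. The handle is a straight bar 20 mm wide in y, 16 mm thick, sloping back and up from (x -68, z 110) to (x -140, z 146); a small hanging ring ends at x -157. Take it here from above, fingers closing along y.
- scoop_lip (a point): Middle of the scoop's front lip (ground to under 1 mm), on the underside, 42.5 mm in front of the scoop's origin; same axes as the scoop.
- scoop_bed (a point): Point 16 mm above the underside at the middle of the scoop's blade, where the centre of a ball lying in the scoop would be; same axes as the scoop.
- pan: Open food pan, light grey, 201 mm (x) by 261 mm (y) over its rim, 90 mm high, 1.5 kg, loose on the worktop. Origin: centre of its underside, z up; its length y runs away from the robot, -y to the far end. The balls lie in the far half of its floor; the near half is free to set the scoop down, mouth towards -y.
- pan_floor (a point): Middle of the pan's inner floor, 8.5 mm above the pan's origin; axes as the pan's. The floor is flat (within 1 mm), 120 mm wide in x and 187 mm long in y (-94 at the far end wall to +93 at the near one). The end walls are nearly upright, the long sides lean out to about 150 mm between them at the rim, 81 mm above the floor.
- cheese_1: Mozzarella ball, 28 mm across, 12 g, firm, wet and slippery, one of six alike lying loose in one layer on the floor of the pan; origin at its centre. It rolls.
- cheese_2: Mozzarella ball, 28 mm across, 12 g, firm, wet and slippery, one of six alike lying loose in one layer on the floor of the pan; origin at its centre. It rolls.
- cheese_3: Mozzarella ball, 28 mm across, 12 g, firm, wet and slippery, one of six alike lying loose in one layer on the floor of the pan; origin at its centre. It rolls.
- cheese_4: Mozzarella ball, 28 mm across, 12 g, firm, wet and slippery, one of six alike lying loose in one layer on the floor of the pan; origin at its centre. It rolls.
- cheese_5: Mozzarella ball, 28 mm across, 12 g, firm, wet and slippery, one of six alike lying loose in one layer on the floor of the pan; origin at its centre. It rolls.
- cheese_6: Mozzarella ball, 28 mm across, 12 g, firm, wet and slippery, one of six alike lying loose in one layer on the floor of the pan; origin at its centre. It rolls.
- chilli_bottle: Bystander: squeeze bottle with red nozzle cap, 59 mm across, 236 mm high; origin at the centre of its underside.
- flour_shaker: Bystander: aluminium flour shaker with domed lid, 74 mm across, 116 mm high; origin at the centre of its underside.
- olive_cup: Bystander: clear cup of black olives, 79 mm across, 68 mm high; origin at the centre of its underside.

How it is judged:
On the way, in this order (a step that is already met when the one before it is completed fails the run):
1. the scoop is held clear of the worktop (contact force between the fingers and scoop above 1 N and height (world z) of scoop above 0.02 m), for 0.2 s.
2. the held scoop is dipped into the pan, its blade down at the pan's floor (contact force between the fingers and scoop above 1 N and x of scoop in the frame of pan between -0.045 and 0.045 m and y of scoop in the frame of pan between -0.075 and 0.075 m and z of scoop in the frame of pan below 0.03 m), for 0.2 s.
At the end, for the whole second after the job is handed in: The gripper holds the scoop still and level (15 degrees), underside 25 mm or more above the rim, its centre over the pan (within 45 mm across, 75 mm along), not touching it, at least four balls in it, the others in the pan; pan moved under 50 mm, bystanders under 30 mm (contact force between the fingers and scoop above 1 N and (distance between each of cheese_1, cheese_2, cheese_3, cheese_4 and scoop_bed below 0.056 m or distance between each of cheese_1, cheese_2, cheese_3, cheese_5 and scoop_bed below 0.056 m or distance between each of cheese_1, cheese_2, cheese_3, cheese_6 and scoop_bed below 0.056 m or distance between each of cheese_1, cheese_2, cheese_4, cheese_5 and scoop_bed below 0.056 m or distance between each of cheese_1, cheese_2, cheese_4, cheese_6 and scoop_bed below 0.056 m or distance between each of cheese_1, cheese_2, cheese_5, cheese_6 and scoop_bed below 0.056 m or distance between each of cheese_1, cheese_3, cheese_4, cheese_5 and scoop_bed below 0.056 m or distance between each of cheese_1, cheese_3, cheese_4, cheese_6 and scoop_bed below 0.056 m or distance between each of cheese_1, cheese_3, cheese_5, cheese_6 and scoop_bed below 0.056 m or distance between each of cheese_1, cheese_4, cheese_5, cheese_6 and scoop_bed below 0.056 m or distance between each of cheese_2, cheese_3, cheese_4, cheese_5 and scoop_bed below 0.056 m or distance between each of cheese_2, cheese_3, cheese_4, cheese_6 and scoop_bed below 0.056 m or distance between each of cheese_2, cheese_3, cheese_5, cheese_6 and scoop_bed below 0.056 m or distance between each of cheese_2, cheese_4, cheese_5, cheese_6 and scoop_bed below 0.056 m or distance between each of cheese_3, cheese_4, cheese_5, cheese_6 and scoop_bed below 0.056 m) and x of scoop in the frame of pan between -0.045 and 0.045 m and y of scoop in the frame of pan between -0.075 and 0.075 m and z of scoop in the frame of pan above 0.115 m and angle between scoop's own z axis and vertical below 0.26 rad and linear speed of scoop below 0.02 m/s and angular speed of scoop below 0.15 rad/s and contact force between scoop and pan below 0.05 N and angle between pan's own z axis and vertical below 0.05 rad and distance of pan from where it was at the start of the episode below 0.05 m and not (not (x of cheese_1 in the frame of pan between -0.1 and 0.1 m) or not (y of cheese_1 in the frame of pan between -0.13 and 0.13 m)) and not (not (x of cheese_2 in the frame of pan between -0.1 and 0.1 m) or not (y of cheese_2 in the frame of pan between -0.13 and 0.13 m)) and not (not (x of cheese_3 in the frame of pan between -0.1 and 0.1 m) or not (y of cheese_3 in the frame of pan between -0.13 and 0.13 m)) and not (not (x of cheese_4 in the frame of pan between -0.1 and 0.1 m) or not (y of cheese_4 in the frame of pan between -0.13 and 0.13 m)) and not (not (x of cheese_5 in the frame of pan between -0.1 and 0.1 m) or not (y of cheese_5 in the frame of pan between -0.13 and 0.13 m)) and not (not (x of cheese_6 in the frame of pan between -0.1 and 0.1 m) or not (y of cheese_6 in the frame of pan between -0.13 and 0.13 m)) and distance of each of chilli_bottle, flour_shaker, olive_cup from where it was at the start of the episode below 0.03 m); the arm keeps its last pose, push and grip.
It fails at once if a mozzarella ball falls on the worktop (((not (x of cheese_1 in the frame of pan between -0.1 and 0.1 m) or not (y of cheese_1 in the frame of pan between -0.13 and 0.13 m)) and height (world z) of cheese_1 below 0.06 m) or ((not (x of cheese_2 in the frame of pan between -0.1 and 0.1 m) or not (y of cheese_2 in the frame of pan between -0.13 and 0.13 m)) and height (world z) of cheese_2 below 0.06 m) or ((not (x of cheese_3 in the frame of pan between -0.1 and 0.1 m) or not (y of cheese_3 in the frame of pan between -0.13 and 0.13 m)) and height (world z) of cheese_3 below 0.06 m) or ((not (x of cheese_4 in the frame of pan between -0.1 and 0.1 m) or not (y of cheese_4 in the frame of pan between -0.13 and 0.13 m)) and height (world z) of cheese_4 below 0.06 m) or ((not (x of cheese_5 in the frame of pan between -0.1 and 0.1 m) or not (y of cheese_5 in the frame of pan between -0.13 and 0.13 m)) and height (world z) of cheese_5 below 0.06 m) or ((not (x of cheese_6 in the frame of pan between -0.1 and 0.1 m) or not (y of cheese_6 in the frame of pan between -0.13 and 0.13 m)) and height (world z) of cheese_6 below 0.06 m)).
It fails at once if the gripper touches the cheese (contact force between the fingers and cheese_1 above 0.3 N or contact force between the fingers and cheese_2 above 0.3 N or contact force between the fingers and cheese_3 above 0.3 N or contact force between the fingers and cheese_4 above 0.3 N or contact force between the fingers and cheese_5 above 0.3 N or contact force between the fingers and cheese_6 above 0.3 N).
It fails at once if the pan is shoved away by more than 50 mm or tipped (distance of pan from where it was at the start of the episode above 0.05 m or angle between pan's own z axis and vertical above 0.2 rad).
It fails at once if the bottle, the shaker or the cup of olives is disturbed (distance of any of chilli_bottle, flour_shaker, olive_cup from where it was at the start of the episode above 0.03 m or angle between any of chilli_bottle, flour_shaker, olive_cup's own z axis and vertical above 0.3 rad).
It also fails if it takes over 45 s, if anything falls off the work surface, if the arm or the gripper's body presses on something with over 40 N, if the wrist force passes 120 N, or if a joint passes its speed limit or range.

## Robot

A 7-joint arm with a two-finger parallel gripper is mounted at the origin on a cart in front of the work surface, level with it; the furniture and walls round the work are solid. World frame = base frame: x ahead of the robot, y to its left, z up, the work surface at z = 0. Lengths are in m, angles in rad, forces in N, time in s.
With the tool pointing down it reaches from about 0.35 to 0.9 m from the base axis. Payload 8.1 kg.
Tool frame: the origin (TCP) lies where the fingers leave the gripper's body, on its centre line; the fingertips stand 66 mm ahead of it and the grasp point (between the pads) lies 47 mm ahead of it; z points along the fingers, y is the line along which they close (so a half turn about z gives the same grasp; the last joint's range is limited). The gripper opens to 92 mm and grips with 3 to 60 N. Pads are 19 mm wide; open, the fingers measure 130 mm over their backs; the gripper's body (75 mm by 190 mm) begins 47 mm behind the grasp point.
Start: joints at [1.122, 0.434, 0.025, 1.573, -0.012, 1.134, -0.075], TCP at [0.212, -0.588, 0.292] pointing down, gripper open.
Joint ranges: [-2.62, 2.62], [-0.44, 2.09], [-1.27, 1.32], [0.08, 2.57], [-1.32, 4.46], [0.12, 2], [-2.74, 2.74]. Speed limits (rad/s): [2.22, 2.22, 3.01, 3.01, 3.14, 3.14, 3.14].

## Interface

Orientations are given as a rotation vector (axis times angle).
In Python, from cell import arm gives the robot as it stands.
- The arm moves only by the tool send_rows, never from a script. Its argument "motion" is text: rows parted by semicolons, each of 7 numbers parted by spaces: the closure, from 0 (fully open) to 1 (shut), then the shift along the world's x, y, z in m, then the turn, a rotation vector about the world's x, y, z in degrees. A call has 1 to 5 rows; each row shifts and turns the commanded pose from where the row before left it; what a row does not reach is not made up. A row lasts 1/8 s, in which the tool goes at most 62.5 mm and 10.7 degrees, less where a joint would pass 70% of its speed; a pose out of reach is approached as far as the arm can. A call is refused whole if a number of a shift passes 0.0625 or a number of a turn 10.7, either way. A call with a gripper value outside its range is refused whole. The fingers move at their own pace and stop on an object; "force" is the grip in N (left out, the last holds). Time passes only in rows, so rows that do not move let the fingers close. It gives the time, the measured TCP pose, the force, the opening and the grip force at its end, in the units of the state.
- arm.observe(): the state, without advancing time (a new reading comes with each control period).
- arm.get_image(name): name is "side" or "top" or "wrist"; returns (picture, depth): 384x512x3 uint8, blue, green, red; 384x512 float32, m along the optical axis (not along the pixel's ray), 0 where there is no reading.
- arm.camera_model(name): a dict with "fx", "fy", "cx", "cy" (pixels), "view" (4x4, takes a point from world to camera coordinates). Camera axes: x right, y down, z forward; pixel columns grow to the right and rows downward; lengths in m; the calibration is good to about 2 mm. A picture is of the moment at which its call begins: read the wrist's pose just before it. camera_model takes no time and is no camera call; for the wrist camera it gives the pose at the moment of the call.
- arm.sign_off(): hands the job in; it is judged then, once.
The state is a dict: "clock": time; "joints": joint angles; "dq": joint speeds; "joint_efforts": joint torques, N m; "position": TCP position; "ee_rot": TCP orientation; "force": force on the tool from outside, world axes, zero at the start; "ft_torque": the same for the moment, N m; "width": opening from 0.0 (shut) to 1.0 (fully open); "gripper_force": force on a finger pad.
Only numpy, scipy, OpenCV 4.12 (cv2) and the standard library are available. Lean on these libraries where they do the work, as an engineer would, in place of code of your own. Each camera call takes 0.05 s, during which the arm holds its last target. There are 200 camera calls.

## Working session

There is one attempt and no reset: what is moved stays moved. The work goes in short steps, Python scripts to look and compute and a tool call to move; the robot and the scene stay as the last step left them, time stands still between calls to the robot, and variables do not carry over. Pictures are saved under pics/ and viewed, at most 10 in all, crops included, and the job is handed in when it is done.

Besides the shell and the picture viewer there is one more tool, called after "Request:" by a JSON object that holds its "op" and its "data". send_rows: Moves the arm, as the interface text tells. Its arguments: {"type":"object","properties":{"motion":{"type":"string"},"force":{"type":"number"}},"required":["motion"]}

```bash
mkdir -p pics; ls
python3 - <<'E'
from cell import arm
import cv2, numpy as np
s=arm.observe(); print({k:np.round(v,3).tolist() for k,v in s.items()})
for n in ["top","side"]:
    im,d=arm.get_image(n); cv2.imwrite(f"pics/{n}0.png",im); np.save(f"pics/{n}0.npy",d)
    m=arm.camera_model(n); print(n,{k:np.round(v,3).tolist() for k,v in m.items()})
a=cv2.imread("pics/top0.png");b=cv2.imread("pics/side0.png")
E
```

```text
pics
{'clock': 0.0, 'joints': [1.122, 0.435, 0.025, 1.574, -0.012, 1.134, -0.075], 'dq': [0.0, -0.0, -0.001, -0.0, 0.0, -0.001, -0.001], 'joint_efforts': [-0.002, -66.786, 0.984, -31.447, -0.06, 0.043, 0.0], 'position': [0.212, -0.588, 0.291], 'ee_rot': [-3.093, -0.54, 0.001], 'force': [-1.184, -0.348, -0.159], 'ft_torque': [-0.002, -0.046, -0.057], 'gripper_force': 0.0, 'width': 1.0}
top {'fx': 436.735, 'fy': 436.735, 'cx': 261.177, 'cy': 196.642, 'view': [[0.024, -1.0, -0.008, 0.038], [-0.995, -0.023, -0.101, 0.592], [0.101, 0.01, -0.995, 1.194], [0.0, 0.0, 0.0, 1.0]]}
side {'fx': 480.662, 'fy': 480.662, 'cx': 253.953, 'cy': 193.031, 'view': [[-0.962, 0.271, 0.022, 0.555], [0.154, 0.608, -0.779, -0.056], [-0.224, -0.746, -0.627, 1.539], [0.0, 0.0, 0.0, 1.0]]}
```

View pics/top0.png

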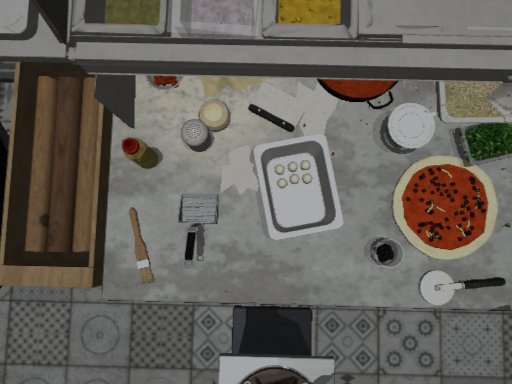

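View pics/side0.png

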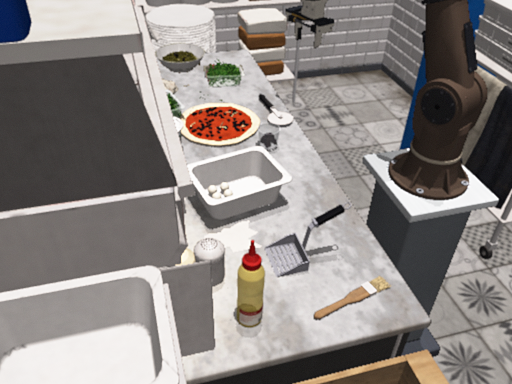

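The top view shows the scoop blade at about (199,208), its black handle at (190,246) and its mouth facing up the image (+x). The pan is at (298,187) with six balls at about (292,174), and the bottle, shaker and olive cup are at (140,152), (195,134) and (386,251). The side view agrees, with the handle at (328,215) and the pan at (240,185).

```bash
cat > h.py <<'E'
import cv2, numpy as np
from cell import arm
def cloud(d,m):
    v,u=np.mgrid[:d.shape[0],:d.shape[1]]
    P=np.stack([(u-m["cx"])/m["fx"]*d,(v-m["cy"])/m["fy"]*d,d],-1)
    V=np.array(m["view"]); return (P-V[:3,3])@V[:3,:3]
def ray(m,uv,z=None):
    V=np.array(m["view"]); o=-V[:3,:3].T@V[:3,3]
    r=V[:3,:3].T@np.array([(uv[0]-m["cx"])/m["fx"],(uv[1]-m["cy"])/m["fy"],1])
    return (o,r) if z is None else o+r*(z-o[2])/r[2]
def cross(m1,a,m2,b):
    o1,r1=ray(m1,a);o2,r2=ray(m2,b)
    t=np.linalg.lstsq(np.c_[r1,-r2],o2-o1,rcond=None)[0]
    p,q=o1+t[0]*r1,o2+t[1]*r2
    return (p+q)/2,np.linalg.norm(p-q)
E
python3 - <<'E'
from h import *
np.set_printoptions(precision=4,suppress=True)
I={};M={};C={}
for n in["top","side"]:
    I[n]=cv2.imread(f"pics/{n}0.png");M[n]=arm.camera_model(n);C[n]=cloud(np.load(f"pics/{n}0.npy"),M[n])
def blob(n,r,f):
    x0,y0,x1,y1=r; k=np.zeros(I[n].shape[:2],np.uint8); k[y0:y1,x0:x1]=f(I[n][y0:y1,x0:x1].astype(int))
    c,l,s,ce=cv2.connectedComponentsWithStats(k); return [(l==i) for i in np.argsort(-s[:,4]) if i>0 and s[i,4]>8 and k[l==i].any()]
dark=lambda a:a.max(2)<45
hm={}
for n,r in[("top",(178,220,206,272)),("side",(305,200,350,230))]:
    b=blob(n,r,dark)[0]; ys,xs=np.nonzero(b); hm[n]=(xs.mean(),ys.mean())
    P=C[n][b]; print(n,"handle",len(xs),hm[n],"cloud med",np.median(P,0),P.min(0),P.max(0))
    e=cv2.PCACompute(np.c_[xs,ys].astype(np.float32),None)
    t=(np.c_[xs,ys]-e[0])@e[1][0]; print("ends",xs[t.argmin()],ys[t.argmin()],xs[t.argmax()],ys[t.argmax()])
    q=P[P[:,2]>0.1]; e3=cv2.PCACompute(q.astype(np.float32),None); print("axis",e3[1][0],e3[0])
print("handle tri",cross(M["top"],hm["top"],M["side"],hm["side"]))
# scoop cloud, top
P=C["top"]; q=P[190:228,172:226].reshape(-1,3); w=q[(q[:,2]>.02)&(q[:,2]<.06)]; print("scoop walls",len(w),w.min(0),w.max(0))
k=np.zeros((384,512),np.uint8);k[185:228,172:226]=(P[185:228,172:226,2]>.0)&(I["top"][185:228,172:226].max(2)<120)
c=max(cv2.findContours(k,0,2)[0],key=cv2.contourArea); R=cv2.minAreaRect(c);print("scoop rect px",R,[ray(M["top"],p,.01) for p in cv2.boxPoints(R)])
# pan rim
z=P[...,2]; k=np.zeros((384,512),np.uint8);k[125:250,240:355]=((z>.08)&(z<.1))[125:250,240:355]
rp=P[k>0]; print("rim z",np.median(rp[:,2])); R=cv2.minAreaRect(rp[:,:2].astype(np.float32)); print("rim rect",R,cv2.boxPoints(R))
fl=P[195:215,280:310]; print("floor z",np.median(fl[...,2]))
# balls
b=(z>.02)&(z<.06);k[:]=0;k[150:195,265:320]=b[150:195,265:320]
g=cv2.cvtColor(I["top"],6)[150:195,265:320]
crop=cv2.resize(I["top"][120:260,170:350],None,fx=4,fy=4,interpolation=cv2.INTER_CUBIC);cv2.imwrite("pics/crop.png",crop)
for n,r,(lo,hi) in[("chilli",(120,130,160,170),(.05,.3)),("shaker",(180,118,212,152),(.05,.2)),("olive",(365,230,408,270),(.04,.1))]:
    q=P[r[1]:r[3],r[0]:r[2]].reshape(-1,3);q=q[(q[:,2]>lo)&(q[:,2]<hi)];print(n,q.min(0),q.max(0))
E
```

```text
top handle 199 (np.float64(189.5929648241206), np.float64(245.82914572864323)) cloud med [0.4508 0.2287 0.1375] [0.4184 0.2191 0.1187] [0.4863 0.2385 0.1549]
ends 190 232 186 259
axis [ 0.8989 -0.0024 -0.4381] [[0.4514 0.2286 0.1371]]
side handle 196 (np.float64(329.5816326530612), np.float64(214.58163265306123)) cloud med [0.4542 0.2372 0.1341] [0.4216 0.2242 0.1129] [0.8883 1.0315 0.9093]
ends 318 224 343 209
axis [0.3657 0.6679 0.6482] [[0.4562 0.2399 0.1383]]
handle tri (array([0.451 , 0.2301, 0.1288]), np.float64(0.00014378354994940397))
scoop walls 124 [0.5095 0.1754 0.0206] [0.5689 0.2826 0.0585]
scoop rect px ((199.15267944335938, 208.11415100097656), (41.91703796386719, 29.329431533813477), 1.7899105548858643) [array([0.5152, 0.2866, 0.01  ]), array([0.5989, 0.2877, 0.01  ]), array([0.5979, 0.1679, 0.01  ]), array([0.5143, 0.1677, 0.01  ])]
rim z 0.0905401024233626
rim rect ((0.6172524094581604, -0.04651157557964325), (0.2612701952457428, 0.2017013430595398), 12.011002540588379) [[ 0.4685  0.0249]
 [ 0.5105 -0.1723]
 [ 0.766  -0.118 ]
 [ 0.724   0.0793]]
floor z 0.003742086680318144
chilli [0.667  0.3495 0.05  ] [0.7222 0.4055 0.2375]
shaker [0.7194 0.1973 0.0503] [0.8078 0.2719 0.1186]
olive [ 0.4066 -0.3343  0.04  ] [ 0.4815 -0.2562  0.074 ]
```

View pics/crop.png

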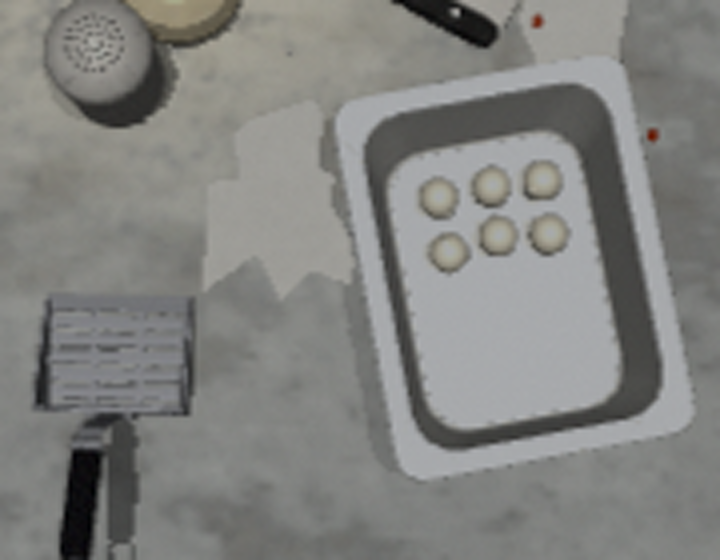

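The zoomed crop shows the balls in two rows of three, at crop pixels (439,197), (491,186), (543,180) and (449,251), (498,236), (548,233). The scoop points along +x with almost no yaw, and the pan is turned about 12°.

```bash
cat >> h.py <<'E'
PO=np.array([.617,-.0465]); A=np.radians(12.0); f=np.array([np.cos(A),np.sin(A)])
def pan(p): d=np.asarray(p)[:2]-PO; return np.array([d@[-f[1],f[0]],-d@f])*1000
E
python3 - <<'E'
from h import *
np.set_printoptions(precision=4,suppress=True)
m=arm.camera_model("top")
for c in[(439,197),(491,186),(543,180),(449,251),(498,236),(548,233)]:
    p=ray(m,(170+c[0]/4-.4,120+c[1]/4-.4),.0225); print(p,pan(p))
C=cloud(np.load("pics/top0.npy"),m)
print("table",np.median(C[180:200,230:245,2]),np.median(C[260:280,230:300,2]), "floor rows",np.median(C[200:215,285:315,2]))
ms=arm.camera_model("side"); Cs=cloud(np.load("pics/side0.npy"),ms); I=cv2.imread("pics/side0.png")
for uv in[(250,195),(255,190),(240,195),(270,210),(215,230)]: print(uv,Cs[uv[1],uv[0]],pan(Cs[uv[1],uv[0]]))
# floor corners in top crop (near edge)
for c in[(427,430),(620,405),(388,160),(575,140)]: print(pan(ray(m,(170+c[0]/4-.4,120+c[1]/4-.4),.0085)))
E
```

```text
[0.6725 0.0021 0.0225] [ 35.9991 -64.389 ]
[ 0.6812 -0.0346  0.0225] [ -1.7353 -65.3002]
[ 0.6864 -0.0714  0.0225] [-38.8027 -62.6863]
[ 0.634  -0.0057  0.0225] [ 36.3316 -25.1452]
[ 0.6455 -0.0402  0.0225] [  0.254  -29.2332]
[ 0.6485 -0.0755  0.0225] [-34.8973 -24.7825]
table 0.00026022129498443384 -0.00018279721079265883 floor rows 0.003746738551003336
(250, 195) [0.6015 0.0409 0.072 ] [88.7538 -3.0142]
(255, 190) [0.5888 0.0454 0.0906] [95.7082  8.4552]
(240, 195) [0.6335 0.0541 0.0888] [ 94.9985 -37.039 ]
(270, 210) [0.5392 0.037  0.0006] [97.8723 58.7398]
(215, 230) [ 0.71    0.0764 -0.0027] [ 100.8671 -116.4845]
[74.8752 95.6874]
[-62.7485 103.5475]
[ 66.05   -99.8231]
[-68.8264 -89.1788]
```

Request:
{"op": "send_rows", "data": {"motion": "0 0.04 0.045 0.01 0 0 0;0 0.04 0.045 0 0 0 0;0 0.04 0.045 0 0 0 0;0 0.04 0.045 0 0 0 0;0 0.03 0.05 0 0 0 0"}}

```text
clock: 0.72
position: [0.4032, -0.3562, 0.302]
ee_rot: [-3.094, -0.541, -0.0]
force: [0.1, -1.2, -0.3]
width: 0.998
gripper_force: 0.0
```

Request:
{"op": "send_rows", "data": {"motion": "0 0.01 0.06 0 0 0 -4;0 0.01 0.06 0 0 0 -4;0 0.01 0.06 0 0 0 -4;0 0.01 0.06 0 0 0 -4;0 0.01 0.06 0 0 0 -3.1"}}

```text
clock: 1.35
position: [0.4516, -0.0561, 0.3022]
ee_rot: [3.141, 0.016, 0.0]
force: [1.5, -0.9, -0.6]
width: 1.0
gripper_force: 0.0
```

Request:
{"op": "send_rows", "data": {"motion": "0 0 0.06 0 0 0 0;0 0 0.06 0 0 0 0;0 0 0.06 0 0 0 0;0 0 0.06 0 0 0 0;0 0 0.045 0 0 0 0"}}

```text
clock: 1.98
position: [0.4511, 0.2296, 0.3021]
ee_rot: [-3.141, -0.022, 0.001]
force: [0.9, -1.0, -0.6]
width: 1.003
gripper_force: 0.0
```

Request:
{"op": "send_rows", "data": {"motion": "0 0 0 0 0 0 0;0 0 0 0 0 0 0"}}

```text
clock: 2.22
position: [0.4517, 0.2263, 0.3018]
ee_rot: [3.141, 0.019, -0.001]
force: [1.0, -0.6, -0.2]
width: 0.999
gripper_force: 0.0
```

Run:
```python
from h import *
from scipy.spatial.transform import Rotation as R
s=arm.observe();r=R.from_rotvec(s["ee_rot"]).as_matrix();print(s["position"],r[:,0],r[:,2])
im,d=arm.get_image("wrist");cv2.imwrite("pics/w1.png",im);m=arm.camera_model("wrist");P=cloud(d,m)
k=(im.max(2)<50)&(P[...,2]>.1)&(P[...,2]<.165)&(d>.0);q=P[k];print(len(q),np.median(q,0),q.min(0),q.max(0))
k=(np.abs(P[...,2]-.1275)<.003)&(np.abs(P[...,0]-.46)<.06)&(np.abs(P[...,1]-.229)<.04);print(k.sum())
x,y=q[:,0],q[:,1];print("yaw",np.degrees(np.polyfit(x,y,1)[0]),"y@.452",np.polyval(np.polyfit(x,y,1),.452),"top z@.452",np.polyval(np.polyfit(x,q[:,2],1),.452))
```

```text
[0.45172967 0.22628336 0.30178921] [ 9.99924132e-01  1.22885414e-02 -8.50170578e-04] [-8.37859223e-04 -1.00697004e-03 -9.99999142e-01]
1747 [0.45763927 0.23020816 0.13528126] [0.41984726 0.22109232 0.11554443] [0.4875851  0.24021068 0.15311419]
348
yaw 0.600670059037099 y@.452 0.23039606801550622 top z@.452 0.13806298547305607
```

View pics/w1.png

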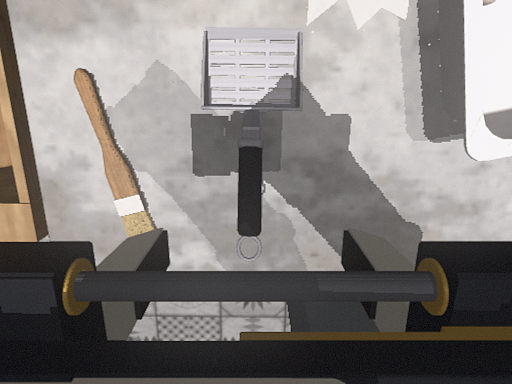

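The wrist view shows the handle centred at about (250,190) between the fingers, and the height and yaw agree with the description. Next I descend and grip.

Request:
{"op": "send_rows", "data": {"motion": "0 0 0.004 -0.04 0 0 0;0 0 0 -0.04 0 0 0;0 0 0 -0.03 0 0 0;0 0 0 -0.018 0 0 0;0 0 0 0 0 0 0", "force": 60}}

```text
clock: 2.9
position: [0.4515, 0.2291, 0.1732]
ee_rot: [3.14, 0.016, -0.004]
force: [-0.2, -0.2, 0.6]
width: 1.0
gripper_force: 0.0
```

Request:
{"op": "send_rows", "data": {"motion": "1 0 0 0 0 0 0;1 0 0 0 0 0 0;1 0 0 0 0 0 0;1 0 0 0 0 0 0;1 0 0 0 0 0 0", "force": 60}}

```text
clock: 3.52
position: [0.4519, 0.231, 0.1744]
ee_rot: [3.142, 0.02, 0.0]
force: [-0.9, 0.9, -0.0]
width: 0.505
gripper_force: 0.0
```

Request:
{"op": "send_rows", "data": {"motion": "1 0 0 0.01 0 0 0;1 0 0 0.02 0 0 0;1 0 0 0.03 0 0 0;1 0 0 0.03 0 0 0;1 0 0 0 0 0 0"}}

```text
clock: 4.15
position: [0.4528, 0.2318, 0.267]
ee_rot: [-3.139, -0.019, -0.007]
force: [-0.6, 0.4, -0.9]
width: 0.01
gripper_force: 0.0
```

I lifted before the slow fingers had closed, so they shut on nothing. I'll reopen and check where the scoop is.

Request:
{"op": "send_rows", "data": {"motion": "0 0 0 0.015 0 0 0;0 0 0 0.015 0 0 0;0 0 0 0 0 0 0;0 0 0 0 0 0 0;0 0 0 0 0 0 0"}}

```text
clock: 4.78
position: [0.4516, 0.2308, 0.2937]
ee_rot: [3.141, 0.019, -0.001]
force: [0.0, 0.1, 0.3]
width: 0.506
gripper_force: 0.0
```

Request:
{"op": "send_rows", "data": {"motion": "0 0 0 0 0 0 0;0 0 0 0 0 0 0;0 0 0 0 0 0 0;0 0 0 0 0 0 0;0 0 0 0 0 0 0"}}

```text
clock: 5.4
position: [0.4518, 0.231, 0.2943]
ee_rot: [3.142, 0.019, 0.0]
force: [0.5, -0.1, 0.0]
width: 0.991
gripper_force: 0.0
```

Run:
```python
from h import *
s=arm.observe();print(s["position"],s["width"])
im,d=arm.get_image("wrist");cv2.imwrite("pics/w2.png",im);m=arm.camera_model("wrist");P=cloud(d,m)
k=(im.max(2)<50)&(P[...,2]>.1)&(P[...,2]<.165)&(d>.0);q=P[k];print(len(q),np.median(q,0),q.min(0),q.max(0))
x,y=q[:,0],q[:,1];print("yaw",np.degrees(np.polyfit(x,y,1)[0]),"y@.452",np.polyval(np.polyfit(x,y,1),.452),"top z@.452",np.polyval(np.polyfit(x,q[:,2],1),.452))
```

```text
[0.4518259  0.23098785 0.29425618] 0.991125347680504
1574 [0.46138577 0.23089923 0.13345635] [0.42004123 0.22182588 0.11736925] [0.48779733 0.24076755 0.15400164]
yaw 1.048338707772238 y@.452 0.23095601890746387 top z@.452 0.13783986980685942
```

Request:
{"op": "send_rows", "data": {"motion": "0 0 0 -0.04 0 0 0;0 0 0 -0.04 0 0 0;0 0 0 -0.03 0 0 0;0 0 0 -0.01 0 0 0;1 0 0 0 0 0 0", "force": 60}}

```text
clock: 6.08
position: [0.4518, 0.2311, 0.1743]
ee_rot: [3.141, 0.02, -0.001]
force: [0.0, -0.4, 0.8]
width: 0.93
gripper_force: 0.0
```

Request:
{"op": "send_rows", "data": {"motion": "1 0 0 0 0 0 0;1 0 0 0 0 0 0;1 0 0 0 0 0 0;1 0 0 0 0 0 0;1 0 0 0 0 0 0"}}

```text
clock: 6.7
position: [0.4518, 0.231, 0.1743]
ee_rot: [3.142, 0.019, 0.0]
force: [0.4, -0.3, 0.4]
width: 0.398
gripper_force: 0.0
```

Request:
{"op": "send_rows", "data": {"motion": "1 0 0 0 0 0 0;1 0 0 0 0 0 0;1 0 0 0 0 0 0;1 0 0 0 0 0 0;1 0 0 0 0 0 0"}}

```text
clock: 7.32
position: [0.4518, 0.231, 0.1742]
ee_rot: [3.141, 0.019, -0.0]
force: [-0.3, 0.5, -0.7]
width: 0.214
gripper_force: 59.9
```

Request:
{"op": "send_rows", "data": {"motion": "1 0 0 0.01 0 0 0;1 0 0 0.02 0 0 0;1 0 0 0.035 0 0 0;1 0 0 0.035 0 0 0;1 0 0 0.03 0 0 0"}}

```text
clock: 7.95
position: [0.4515, 0.231, 0.3061]
ee_rot: [-3.141, -0.02, -0.001]
force: [1.6, 0.0, -2.3]
width: 0.214
gripper_force: 59.9
```

Request:
{"op": "send_rows", "data": {"motion": "1 0 -0.02 0.01 0 0 2;1 0.006 -0.035 0 0 0 2.2;1 0.006 -0.04 0 0 0 2;1 0.006 -0.045 0 0 0 2;1 0.006 -0.045 0 0 0 2"}}

```text
clock: 8.57
position: [0.4755, 0.0447, 0.3148]
ee_rot: [-3.127, -0.301, -0.0]
force: [0.4, -0.0, -1.5]
width: 0.212
gripper_force: 59.9
```

Request:
{"op": "send_rows", "data": {"motion": "1 0.005 -0.045 0 0 0 1;1 0 -0.04 0 0 0 0;1 0 -0.025 0 0 0 0;1 0 -0.0115 0 0 0 0;1 0 0 0 0 0 0"}}

```text
clock: 9.2
position: [0.4807, -0.0755, 0.3144]
ee_rot: [-3.125, -0.325, -0.0]
force: [-0.5, -0.1, -1.5]
width: 0.213
gripper_force: 59.9
```

Request:
{"op": "send_rows", "data": {"motion": "1 0 0 0 0 0 0;1 0 0 0 0 0 0"}}

```text
clock: 9.45
position: [0.4809, -0.0743, 0.3143]
ee_rot: [-3.124, -0.329, -0.0]
force: [0.0, 0.1, -2.8]
width: 0.213
gripper_force: 59.9
```

Run:
```python
from h import *
np.set_printoptions(precision=4,suppress=True)
s=arm.observe();print(s["position"],s["width"],s["gripper_force"])
im,d=arm.get_image("wrist");cv2.imwrite("pics/w3.png",im);m=arm.camera_model("wrist");P=cloud(d,m)
ims,ds=arm.get_image("side");imt,dt=arm.get_image("top")
crop=np.hstack([cv2.resize(ims[110:270,170:350],(540,480)),cv2.resize(im,None,fx=.5,fy=.5)[:,:].repeat(1,0) if 0 else cv2.resize(im[:200,100:420],(256,160)).repeat(3,0)[:480]])
cv2.imwrite("pics/c3.png",cv2.resize(ims[100:280,150:390],(800,600)))
# blade points: frame of assumed scoop
g=s["position"]-[0,0,.047]; q=P.reshape(-1,3); r=q-g
L=np.c_[r[:,:2]@f*1000-104,r[:,:2]@[-f[1],f[0]]*1000,r[:,2]*1000+127.5]
k=(np.abs(L[:,0])<50)&(np.abs(L[:,1])<60)&(L[:,2]>-12)&(L[:,2]<12)
B=L[k];c=np.linalg.lstsq(np.c_[B[:,:2],np.ones(len(B))],B[:,2],rcond=None)[0]
print(len(B),"plane slopes deg",np.degrees(c[:2]),"z0",c[2],np.percentile(B,[1,50,99],axis=0))
for lo in(-35,-15,5,25):
    w=B[(B[:,0]>lo)&(B[:,0]<lo+15)];print(lo,np.percentile(w[:,1],[1,99]),np.median(w[:,2]))
```

```text
[ 0.4809 -0.0743  0.3143] 0.2128414938068226 59.946929812431335
12462 plane slopes deg [-0.4051  0.0727] z0 3.4916319773887574 [[-38.617  -50.6973   1.2932]
 [  3.065   -0.6518   3.2828]
 [ 39.01    48.9535  10.7008]]
-35 [-50.15   48.949] 3.4667545924222054
-15 [-50.2797  48.7426] 3.3331267428482505
5 [-50.449   48.5949] 3.259133872763094
25 [-53.1675  50.9821] 2.945591337518671
```

View pics/w3.png

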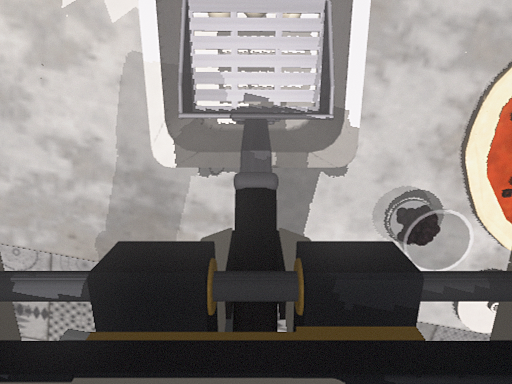

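The wrist view shows the blade level over the near half of the pan, spanning columns 180–332 and inside the pan walls, with balls just ahead of the lip at row 12. I'll pitch the mouth down 2° and descend.

Request:
{"op": "send_rows", "data": {"motion": "1 0.006 0.0013 -0.02 -0.42 1.96 0;1 0 0 -0.03 0 0 0;1 0 0 -0.03 0 0 0;1 0 0 -0.025 0 0 0;1 0 0 -0.01 0 0 0"}}

```text
clock: 10.22
position: [0.4863, -0.074, 0.1981]
ee_rot: [3.121, 0.326, -0.058]
force: [-0.1, 0.0, -2.0]
width: 0.215
gripper_force: 59.9
```

Request:
{"op": "send_rows", "data": {"motion": "1 0 0 -0.003 0 0 0;1 0 0 0 0 0 0"}}

```text
clock: 10.48
position: [0.4873, -0.0742, 0.1969]
ee_rot: [3.12, 0.326, -0.053]
force: [-0.5, -0.5, -1.5]
width: 0.21
gripper_force: 59.9
```

Request:
{"op": "send_rows", "data": {"motion": "1 0 0 -0.003 0 0 0;1 0 0 0 0 0 0"}}

```text
clock: 10.72
position: [0.4869, -0.0743, 0.1935]
ee_rot: [3.12, 0.325, -0.054]
force: [-0.2, 0.5, -1.6]
width: 0.212
gripper_force: 59.9
```

Run:
```python
from h import *
s=arm.observe();print(s["position"],s["force"],s["ft_torque"])
a,_=arm.get_image("top");b,_=arm.get_image("side")
cv2.imwrite("pics/c4.png",np.hstack([cv2.resize(a[120:260,230:360],(400,431)),cv2.resize(b[125:245,165:300],(400,431))]))
```

```text
[ 0.48691877 -0.07426539  0.19349465] [-0.1661054   0.47889973 -1.63200883] [-0.06671253  0.09237271  0.02824521]
```

View pics/c4.png

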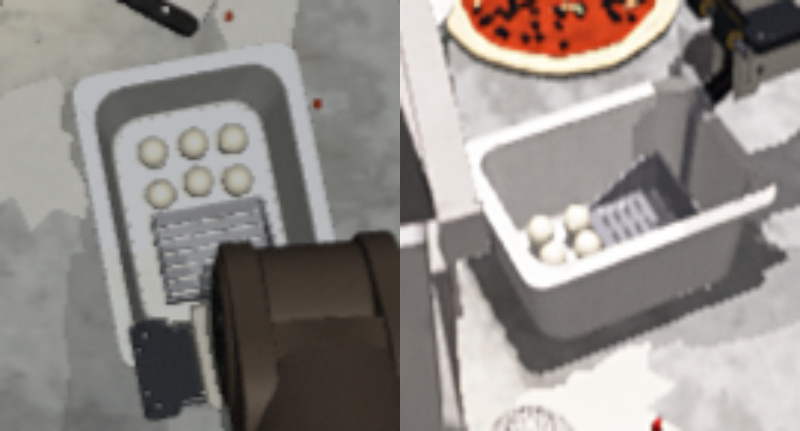

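The crop shows the blade on the near floor just short of the balls, perhaps a few mm right of centre. I'll measure that offset.

Run:
```python
from h import *
a,d=arm.get_image("top");m=arm.camera_model("top");V=np.array(m["view"])
g=cv2.cvtColor(a,6)
def samp(px,py,z):
    w=PO+np.array([-f[1],f[0]])*px/1000-f*py/1000
    c=V[:3,:3]@[w[0],w[1],z]+V[:3,3];u=m["fx"]*c[0]/c[2]+m["cx"];v=m["fy"]*c[1]/c[2]+m["cy"]
    return cv2.getRectSubPix(g,(1,1),(float(u),float(v)))[0,0]
xs=range(-80,81,4)
print("x    ",*["%4d"%x for x in xs])
for y in(-100,-90,-45,-12,-8,-4,0,4,8,15,25): print("%5d"%y,*["%4d"%samp(x,y,.0085) for x in xs])
print("y prof x=0",[(y,int(samp(0,y,.0085))) for y in range(-115,30,5)])
```

```text
x      -80  -76  -72  -68  -64  -60  -56  -52  -48  -44  -40  -36  -32  -28  -24  -20  -16  -12   -8   -4    0    4    8   12   16   20   24   28   32   36   40   44   48   52   56   60   64   68   72   76   80
 -100   92   93   96   96   97   97  100  116  133  146  149  160  148  155  162  161  151  156  162  161  156  158  163  160  148  157  163  158  150  158  153  142  135  117   93   95   96   95   92   90   87
  -90   86   89   93   94  113  146  169  183  186  186  186  186  186  186  185  187  186  186  186  186  186  186  187  187  186  186  187  187  186  186  186  187  187  186  187  172  148  106   89   83   78
  -45   79   79   99  166  186  186  186  186  186  186  186  186  187  186  187  187  186  183  170  150  135  158  178  183  186  187  187  186  186  187  186  186  186  187  187  186  187  186  142   82   75
  -12   79   77   92  154  186  187  186  187  183  150  148  114   96  146  183  187  185  186  186  185  185  186  187  186  185  186  186  182  140  137  144  176  181  186  186  186  187  186  145   78   75
   -8   79   78   90  169  186  186  172  154
[... 1083 characters left out ...]
45  124  137  130  132  129  142  148  135  124  138  146  156  142  150  144  127  123  126  100  167  186  187  186  182  145   86   75
   25   77   78   96  162  183  163   83   92  138  139  138  139  140  140  139  140  140  140  138  142  142  141  142  143  143  141  136  132  128  121  122  107  106  175  186  186  187  183  133   75   69
y prof x=0 [(-115, 90), (-110, 90), (-105, 88), (-100, 156), (-95, 186), (-90, 186), (-85, 185), (-80, 147), (-75, 170), (-70, 183), (-65, 182), (-60, 160), (-55, 107), (-50, 174), (-45, 135), (-40, 166), (-35, 184), (-30, 186), (-25, 174), (-20, 132), (-15, 179), (-10, 171), (-5, 127), (0, 126), (5, 178), (10, 142), (15, 148), (20, 158), (25, 142)]
```

Request:
{"op": "send_rows", "data": {"motion": "1 -0.0007 0.0034 -0.003 0 0 0;1 0 0 0 0 0 0"}}

```text
clock: 11.12
position: [0.4859, -0.0704, 0.19]
ee_rot: [3.121, 0.326, -0.055]
force: [-0.4, 0.0, -3.0]
width: 0.209
gripper_force: 59.9
```

Request:
{"op": "send_rows", "data": {"motion": "1 0 0 -0.002 0 0 0;1 0 0 0 0 0 0"}}

```text
clock: 11.38
position: [0.4862, -0.0709, 0.1881]
ee_rot: [3.12, 0.325, -0.055]
force: [0.3, 0.5, -2.1]
width: 0.214
gripper_force: 59.9
```

Request:
{"op": "send_rows", "data": {"motion": "1 0 0 -0.002 0 0 0;1 0 0 0 0 0 0"}}

```text
clock: 11.62
position: [0.4863, -0.0709, 0.1864]
ee_rot: [3.12, 0.325, -0.054]
force: [-1.2, -0.1, 1.8]
width: 0.21
gripper_force: 59.9
```

Request:
{"op": "send_rows", "data": {"motion": "1 0.003 0.0006 0 0 0 0;1 0.0049 0.001 0 0 0 0;1 0.0049 0.001 0 0 0 0;1 0.0049 0.001 0 0 0 0;1 0.0049 0.001 0 0 0 0"}}

```text
clock: 12.25
position: [0.509, -0.0661, 0.1862]
ee_rot: [3.12, 0.325, -0.055]
force: [-2.6, -0.5, 3.4]
width: 0.214
gripper_force: 59.9
```

Request:
{"op": "send_rows", "data": {"motion": "1 0.0049 0.001 0 0 0 0;1 0.0049 0.001 0 0 0 0;1 0.0049 0.001 0 0 0 0;1 0.0049 0.001 0 0 0 0;1 0.0049 0.001 0 0 0 0"}}

```text
clock: 12.88
position: [0.5335, -0.0612, 0.1862]
ee_rot: [3.12, 0.325, -0.055]
force: [-2.3, -0.5, 4.0]
width: 0.214
gripper_force: 59.9
```

Run:
```python
from h import *
s=arm.observe();print(s["position"],s["force"],pan(s["position"]))
a,_=arm.get_image("top");b,_=arm.get_image("side")
cv2.imwrite("pics/c5.png",np.hstack([cv2.resize(a[120:260,230:360],(400,431)),cv2.resize(b[125:245,165:300],(400,431))]))
```

```text
[ 0.53350047 -0.06116086  0.18622233] [-2.32050042 -0.48552586  3.96896384] [ 3.02004594 84.72302976]
```

View pics/c5.png

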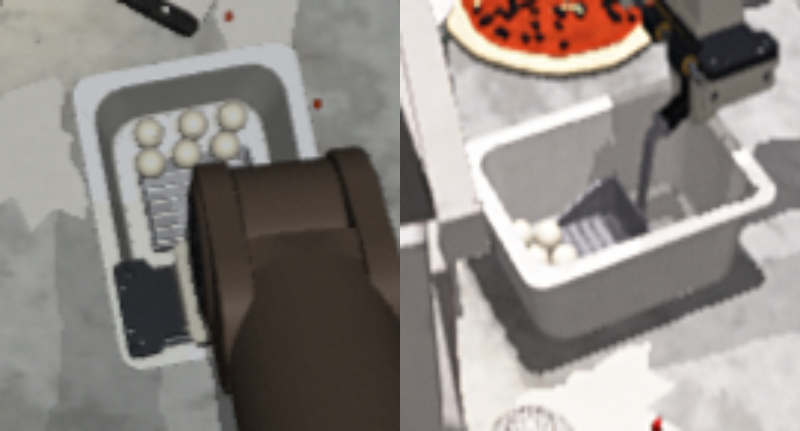

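The crop shows the far row against the far wall and the near row at the lip, with the pan unmoved. I'll keep pushing.

Request:
{"op": "send_rows", "data": {"motion": "1 0.004 0.0008 0 0 0 0;1 0.004 0.0008 0 0 0 0;1 0.004 0.0008 0 0 0 0;1 0.004 0.0008 0 0 0 0;1 0.004 0.0008 0 0 0 0"}}

```text
clock: 13.6
position: [0.5535, -0.0571, 0.1862]
ee_rot: [3.12, 0.326, -0.055]
force: [-3.1, 0.0, 2.9]
width: 0.212
gripper_force: 59.9
```

Request:
{"op": "send_rows", "data": {"motion": "1 0.004 0.0008 0 0 0 0;1 0.003 0.0006 0 0 0 0;1 0.001 0.0002 0 0 0 0;1 0 0 0 0 0 0"}}

```text
clock: 14.1
position: [0.5614, -0.0556, 0.1862]
ee_rot: [3.12, 0.325, -0.054]
force: [-1.3, 0.0, 2.3]
width: 0.215
gripper_force: 59.9
```

Run:
```python
from h import *
s=arm.observe();print(s["position"],s["force"],pan(s["position"]))
a,_=arm.get_image("top");b,_=arm.get_image("side")
cv2.imwrite("pics/c6.png",np.hstack([cv2.resize(a[120:260,230:360],(400,431)),cv2.resize(b[125:245,165:300],(400,431))]))
```

```text
[ 0.56141693 -0.05557203  0.18621376] [-1.3348846   0.00791837  2.28335868] [ 2.68258167 56.25462843]
```

View pics/c6.png

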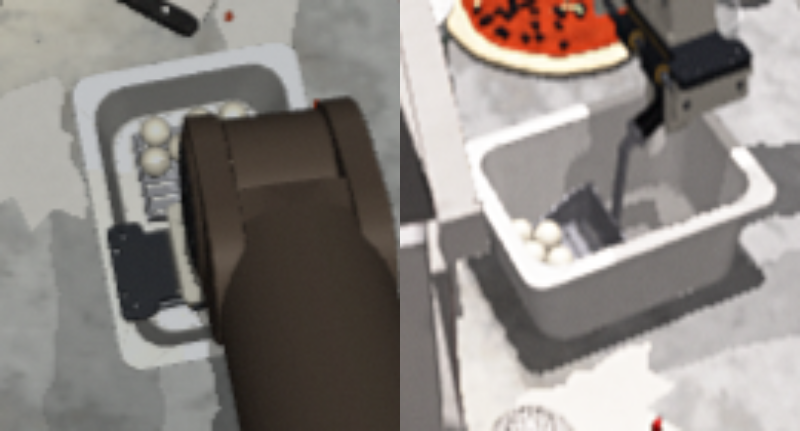

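The top view shows the far row almost over the lip and the pan in place. I'll close the last 7 mm to the wall.

Request:
{"op": "send_rows", "data": {"motion": "1 0.002 0.0004 0 0 0 0;1 0.002 0.0004 0 0 0 0;1 0.001 0.0002 0 0 0 0;1 0 0 0 0 0 0"}}

```text
clock: 14.7
position: [0.5664, -0.0546, 0.1862]
ee_rot: [3.12, 0.325, -0.054]
force: [-2.0, -0.9, 2.2]
width: 0.21
gripper_force: 59.9
```

Request:
{"op": "send_rows", "data": {"motion": "1 0.001 0.0002 0 0 0 0;1 0.001 0.0002 0 0 0 0;1 0 0 0 0 0 0"}}

```text
clock: 15.08
position: [0.5681, -0.0543, 0.1862]
ee_rot: [3.12, 0.325, -0.055]
force: [-4.1, -0.7, 4.4]
width: 0.217
gripper_force: 59.9
```

Request:
{"op": "send_rows", "data": {"motion": "1 -0.006 -0.0013 -0.004 0.42 -1.96 0;1 -0.006 -0.0013 -0.001 0.42 -1.96 0;1 -0.006 -0.0013 -0.001 0.42 -1.96 0;1 -0.006 -0.0013 0 0.42 -1.96 0;1 -0.006 -0.0013 0 0.42 -1.96 0"}}

```text
clock: 15.7
position: [0.5379, -0.0606, 0.1797]
ee_rot: [-3.102, -0.324, -0.218]
force: [-0.2, -0.3, -2.8]
width: 0.213
gripper_force: 59.9
```

Request:
{"op": "send_rows", "data": {"motion": "1 -0.006 -0.0013 0.001 0.42 -1.96 0;1 0 0 0.004 0 0 0;1 0 0 0.006 0 0 0;1 0 0 0 0 0 0"}}

```text
clock: 16.2
position: [0.5332, -0.0618, 0.192]
ee_rot: [-3.094, -0.323, -0.273]
force: [-0.5, -0.2, -2.4]
width: 0.214
gripper_force: 59.9
```

Run:
```python
from h import *
s=arm.observe();print(s["position"],s["force"],pan(s["position"]))
w,_=arm.get_image("wrist");b,_=arm.get_image("side")
cv2.imwrite("pics/c7.png",np.hstack([cv2.resize(w,(400,300)),cv2.resize(b[125:245,165:300],(400,300))]))
```

```text
[ 0.53317175 -0.06177843  0.19195094] [-0.47612721 -0.19836638 -2.42634234] [ 2.48431276 85.17296538]
```

View pics/c7.png

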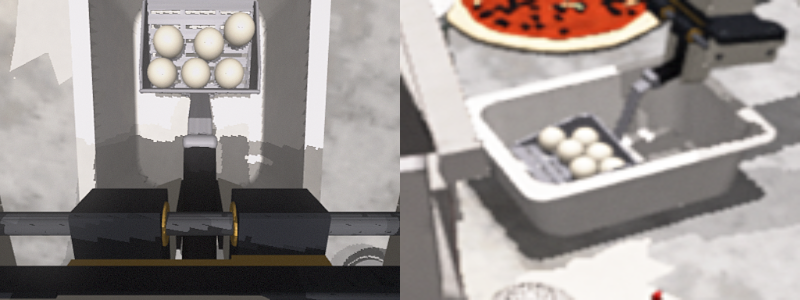

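All six balls now lie in the scoop, four or more of them well back, at wrist-view rows 40–75. I'll lift gently.

Request:
{"op": "send_rows", "data": {"motion": "1 0 0 0.005 0 0 0;1 -0.002 -0.0004 0.01 0 0 0;1 -0.003 -0.0006 0.013 0 0 0;1 -0.004 -0.0008 0.015 0 0 0;1 -0.004 -0.0008 0.015 0 0 0"}}

```text
clock: 16.92
position: [0.519, -0.0647, 0.2506]
ee_rot: [-3.095, -0.323, -0.272]
force: [-0.3, 0.1, -2.5]
width: 0.213
gripper_force: 59.9
```

Request:
{"op": "send_rows", "data": {"motion": "1 -0.004 -0.0008 0.015 0 0 0;1 -0.004 -0.0008 0.015 0 0 0;1 -0.004 -0.0008 0.015 0 0 0;1 -0.003 -0.0006 0.015 0 0 0;1 -0.002 -0.0004 0.01 0 0 0"}}

```text
clock: 17.55
position: [0.5022, -0.068, 0.3204]
ee_rot: [-3.094, -0.323, -0.272]
force: [0.3, 0.4, -2.8]
width: 0.211
gripper_force: 59.9
```

Request:
{"op": "send_rows", "data": {"motion": "1 0 0 0.006 0 0 0;1 0 0 0.003 0 0 0;1 0 0 0 0 0 0;1 0 0 0 0 0 0;1 0 0 0 0 0 0"}}

```text
clock: 18.18
position: [0.5021, -0.068, 0.3279]
ee_rot: [-3.094, -0.323, -0.27]
force: [0.5, 0.4, -3.6]
width: 0.211
gripper_force: 59.9
```

Request:
{"op": "send_rows", "data": {"motion": "1 0 0 0 0 0 0;1 0 0 0 0 0 0;1 0 0 0 0 0 0;1 0 0 0 0 0 0;1 0 0 0 0 0 0"}}

```text
clock: 18.8
position: [0.5022, -0.068, 0.3283]
ee_rot: [-3.094, -0.323, -0.271]
force: [1.6, -0.5, -3.2]
width: 0.21
gripper_force: 59.9
```

Run:
```python
from h import *
from scipy.spatial.transform import Rotation as R
s=arm.observe();r=R.from_rotvec(s["ee_rot"]).as_matrix();print(s["position"],s["force"],s["gripper_force"])
o=s["position"]+r@[.104,0,.047+.1275];print("scoop origin",o,"pan",pan(o),"tilt",np.degrees(np.arccos(-r[2,2])))
w,d=arm.get_image("wrist");b,_=arm.get_image("side")
P=cloud(d,arm.camera_model("wrist")).reshape(-1,3);L=(P-o)@r*[1000,1000,-1000]
k=(np.abs(L[:,0])<41)&(np.abs(L[:,1])<47)&(np.abs(L[:,2])<7);B=L[k];c=np.linalg.lstsq(np.c_[B[:,:2],np.ones(len(B))],B[:,2],rcond=None)[0];print(k.sum(),"blade slope in tool deg",np.degrees(c[:2]),c[2])
cv2.imwrite("pics/c8.png",np.hstack([cv2.resize(w,(400,300)),cv2.resize(b[100:250,165:330],(400,300))]))
```

```text
[ 0.5022328  -0.06802346  0.32825892] [ 1.57956237 -0.54329551 -3.16323584] 59.94669198989868
scoop origin [ 0.63214643 -0.04053942  0.17452758] pan [  2.68120597 -16.05472264] tilt 10.0251520143178
5561 blade slope in tool deg [-0.88399968 -0.09724366] 2.8300560433101807
```

View pics/c8.png

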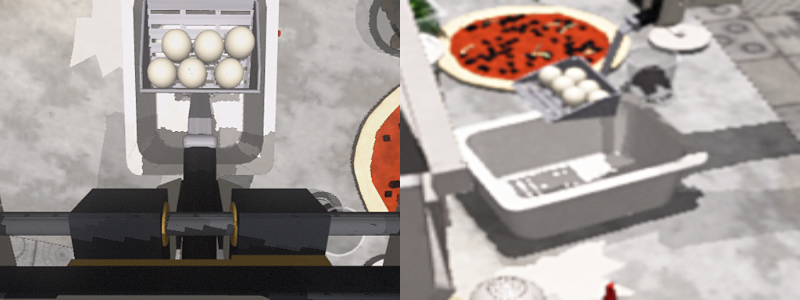

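All six balls sit at the back of the scoop, which is about 9° tilted and steady with its underside at 0.17 m, centred over the pan. I'm handing in.

```bash
python3 -c "
from cell import arm
print(arm.sign_off())"
```

```text
the job is handed in; nothing more can be done
None
```

The job is handed in: the scoop holds all six mozzarella balls, steady over the pan at about 9° tilt, with its underside roughly 80 mm above the rim; the sign-off call returned no verdict.

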